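Turn the paint carousel to the blue jar

ROBOT

A 6-joint arm with a two-finger parallel gripper is mounted at the origin on the work surface. World frame = base frame: x ahead of the robot, y to its left, z up, the work surface at z = 0. Lengths are in mm, angles in rad, forces in N, time in s.
With the tool pointing down it reaches from about 275 to 750 mm from the base axis. Payload 10.2 kg.
Tool frame: the origin (TCP) lies on the front face of the gripper's body, between the roots of the fingers; the fingertips stand 73 mm ahead of it and the grasp point (between the pads) lies ctrl.grip_depth ahead of it (ctrl.grip_depth is the distance from the TCP to the grasp point, in mm); z points along the fingers, y is the direction in which the jaws open and shut (so a half turn about z gives the same grasp; the last joint's range is limited). The gripper opens to 85 mm and grips with 20 to 120 N. Pads are 22 mm wide; open, the fingers measure 114 mm over their backs; the gripper's body (76 mm by 85 mm) begins 54 mm behind the grasp point. The pads swing forward as they close: fully open they stand 13 mm farther back than shut.
Start: joints at [1.023, 0.313, 1.498, -0, 1.331, -0.223], TCP at [167.551, 497.552, 303.894] pointing down, gripper open.
Joint ranges: [-2.94, 2.94], [-0.97, 2.17], [0.19, 2.56], [-1.23, 4.37], [0.02, 3.11], [-2.88, 2.88]. Speed limits (rad/s): [2.39, 2.39, 3.01, 3.14, 3.14, 3.14].

INTERFACE

Orientations are given as a unit quaternion [w, x, y, z].
In Python, from rig import readout, capture, ctrl, nets gives the robot as it stands. The module is installed in compiled form; this text tells all that it offers.
- The arm moves only by the tool apply_moves, never from a script. Its argument "targets" is a list of rows, each a list of 4 numbers: the shift along the tool's x, y, z in cm, then the turn about the tool's z in degrees. A call has 1 to 8 rows; each row shifts and turns the commanded pose from where the row before left it, along the tool's axes as they then stand; what a row does not reach is not made up. A row lasts 1/10 s, in which the tool goes at most 50 mm and 8.59 degrees, less where a joint would pass 70% of its speed; a pose out of reach is approached as far as the arm can. A call with a gripper value outside its range is refused whole. "grip" is the finger opening in cm, from 0 to 8.54, set as the call begins (left out, the last holds). The fingers move at their own pace and stop on an object; "force" is the grip in N (left out, the last holds). Time passes only in rows, so rows that do not move let the fingers close. It gives the time, the measured TCP pose, the force and the opening at its end, in the units of the state.
- readout.sense(): the state, without advancing time (a new reading comes with each control period).
- capture(name): name is "scene" or "top" or "wrist"; returns a dict with "img" (400x640x3 uint8, red, green, blue), "fov_y" (degrees; the focal length in pixels is half the picture's height over the tangent of half this angle, whatever the lens; pixels are square), "cx", "cy" (the principal point, pixels), "D" ([k1, k2, p1, p2, k3] as OpenCV has them; the pictures are not rectified), "eye" and "rotation" of the camera in the world. Camera axes: x right, y down, z forward; pixel columns grow to the right and rows downward; lengths in mm; the calibration is good to about 2 mm. A picture is of the moment at which its call begins. There is no depth.
- ctrl.finish_job(): hands the job in, once; it reports no verdict.
Trained networks look in the newest picture that a camera, given by its name, has taken for a name from the list of things; names that differ only in an ending like _2 or _b are one class to them, and where a whole thing is asked for, a point or a joint stands for the part that bears it (a point fixed in the world has none). Each returns a list of dicts, best first, with "score" (0 to 1); they miss things now and then, are a little off and sometimes report something else, mostly with a low value. They report only what shows in the picture. A call takes as long as a camera call. They do not tell look-alikes from the thing itself.
- nets.boxes_of(camera, target): "location" ([column, row] as shares, 0 to 1, of the picture: columns of its width, rows of its height, amid what is visible of it).
The state is a dict: "time_s": time; "joints": joint angles; "dq": joint speeds; "tau": joint torques, N m; "eef_pos": TCP position; "ee_rot": TCP orientation; "force": force on the tool from outside, world axes, zero at the start; "wrist_torque": the same for the moment, N m; "grip_width": opening from 0.0 (shut) to 1.0 (fully open).
Only numpy, scipy, OpenCV 4.12 (cv2) and the standard library are available. Lean on these libraries where they do the work, as an engineer would, in place of code of your own. Each camera call takes 0.05 s, during which the arm holds its last target.

TASK

Push only on the spokes of the paint carousel, with a fingertip, to turn it, in either direction, until the blue paint jar stands in line with the yellow arrow on the table. Push gently; do not pinch or touch any jar, keep all three jars standing in their cups, and leave the model boat, the mug and the brush where they are.

Things in the scene. Friction and masses are not known exactly. Their poses are not given: they have to be found in the camera images.
- wheel: Turning part of the carousel: light-wood disc 180 mm across, 12 mm thick, on a fixed grey foot. Origin on the vertical turning axis at the disc's underside, 15 mm above the table; z up, anticlockwise yaw positive. Turns at least a full turn either way, stays where left; about 1 N on a post moves it. A steel pin 24 mm across stands on the axis, top 57 mm above the table.
- cup0 (a point): Centre of the floor of one of the wheel's five white cups (49 mm across, 12 mm high), on the disc's top, 27 mm above the table, 60 mm from the axis on the wheel's +x side. The others follow every 72 degrees; three of the five hold jars.
- post0 (a point): Top centre of the first of the wheel's five spokes. Each spoke: a level steel rod 10 mm thick from the rim out, centre line 21 mm above the table, ending in an upright round black post 14 mm across, centred 125 mm from the axis, 15 to 80 mm above the table. They stand midway between the cups, at 36, 108, 180, 252 and 324 degrees anticlockwise from the wheel's x axis.
- arrow_spot (a point): The place where the middle of the blue jar must come: 60 mm from the turning axis in the direction of the yellow arrow, at the height of the disc's top (27 mm above the table).
- arrow_tip (a point): Tip of the fixed flat yellow arrow, 151 mm from the turning axis. The arrow lies on a black plate on the table, at most 7 mm high, on the robot's side of the carousel, and points at the axis.
- blue_jar: Closed blue paint jar, 40 mm across, 48 mm high, loose in a cup of the wheel with 1.5 mm play all round; its top is 75 mm above the table. Origin at the centre of its underside, z up. It starts 75 degrees or more away from the arrow.
- red_jar: Closed red paint jar, same size, loose in another cup. Origin at the centre of its underside.
- green_jar: Closed green paint jar, same size, loose in another cup. Origin at the centre of its underside.
- boat: Bystander: loose orange model boat, 150 mm long, 52 mm wide, 72 mm high with its wooden cabin and red funnel. Origin at the middle of its underside, bow along +x. At least 240 mm from the turning axis.
- water_mug: Bystander: loose white mug, 72 mm across, 80 mm high, handle on its +y side. Origin at the centre of its underside, at least 240 mm from the turning axis.
- brush: Bystander: loose paint brush, 170 mm long, lying on the table beside the carousel, its middle at least 225 mm from the turning axis. Its length is along x, bristles to +x.
Things that resemble listed ones, but are neither listed nor needed, are in the scene too. Of the things that look like the red_jar, the largest one is meant.

How it is judged:
By the outcome, as a careful person would: the job done as asked, in the order asked, and still so for the second after the job is handed in, with the robot touching nothing.
It also fails if it takes over 51 s, if anything falls off the work surface, if the arm or the gripper's body presses on something with over 40 N, if the wrist force passes 120 N, or if a joint passes its speed limit or range.

## Working session

There is one attempt and no reset: what is moved stays moved. The work goes in short steps, Python scripts to look and compute and a tool call to move; the robot and the scene stay as the last step left them, time stands still between calls to the robot, and variables do not carry over. Pictures are saved under pics/ and viewed, and the job is handed in when it is done.

Besides the shell and the picture viewer there is one more tool, called after "Emit:" as name(argument=value, ...) on one line, values as JSON. apply_moves: Moves the arm, as the interface text tells. Its arguments: {"type":"object","properties":{"targets":{"type":"array"},"grip":{"type":"number"},"force":{"type":"number"}},"required":["targets"]}

```bash
mkdir -p pics; cat > h.py <<'E'
import numpy as np,cv2
from rig import readout,capture,ctrl,nets
def K(c):
    f=200/np.tan(np.radians(c['fov_y'])/2)
    return np.array([[f,0,c['cx']],[0,f,c['cy']],[0,0,1.]])
def ray(c,uv):
    p=cv2.undistortPoints(np.array([[uv]],float),K(c),np.array(c['D'],float))[0,0]
    R=np.array(c['rotation']);return np.array(c['eye']),R@np.array([p[0],p[1],1])
def atz(c,uv,z):
    e,d=ray(c,uv);return e+d*(z-e[2])/d[2]
def proj(c,P):
    R=np.array(c['rotation']);q=(np.atleast_2d(P)-np.array(c['eye']))@R
    return cv2.projectPoints(q.reshape(-1,1,3),np.zeros(3),np.zeros(3),K(c),np.array(c['D'],float))[0][:,0]
def save(c,n): cv2.imwrite('pics/'+n+'.png',c['img'][...,::-1])
E
python3 - <<'E'
from h import *
for n in('scene','top'):
    c=capture(n);save(c,n+'0');print(n,c['eye'],c['rotation'],c['fov_y'],c['D'])
    for t,z in(('wheel',27),('blue_jar',75),('red_jar',75),('green_jar',75),('post0',80),('arrow_tip',5),('boat',40),('water_mug',80),('brush',5)):
        for r in nets.boxes_of(n,t)[:6]:
            uv=np.array(r['location'])*[640,400];print(t,round(r['score'],2),uv.round(),atz(c,uv,z).round()[:2])
print(readout.sense(),ctrl.grip_depth)
E
```

```text
scene [1406.46100985 -206.65818565  739.93676059] [-0.35179517  0.72552415  0.52638655 -0.26976298] 47.67566684445534 [-0.04335004  0.          0.          0.          0.        ]Traceback (most recent call last):
  File "<stdin>", line 6, in <module>
  File "h.py", line 10, in atz
    e,d=ray(c,uv);return e+d*(z-e[2])/d[2]
        ~~~^^^^^^
  File "h.py", line 8, in ray
    R=np.array(c['rotation']);return np.array(c['eye']),R@np.array([p[0],p[1],1])
                                                        ~^~~~~~~~~~~~~~~~~~~~~~~~
ValueError: matmul: Input operand 1 has a mismatch in its core dimension 0, with gufunc signature (n?,k),(k,m?)->(n?,m?) (size 3 is different from 4)
```

```bash
sed -i "s/np.array(c\['rotation'\])/rot(c['rotation'])/" h.py; cat >> h.py <<'E'
from scipy.spatial.transform import Rotation
def rot(q): return Rotation.from_quat(np.array(q)[[1,2,3,0]]).as_matrix()
E
python3 - <<'E'
from h import *
for n in('scene','top'):
    c=capture(n);save(c,n+'0');print(n,c['eye'],rot(c['rotation'])[:,2],c['fov_y'],c['D'])
    for t,z in(('wheel',27),('blue_jar',75),('red_jar',75),('green_jar',75),('post0',80),('arrow_tip',5),('boat',40),('water_mug',80),('brush',5)):
        for r in nets.boxes_of(n,t)[:6]:
            uv=np.array(r['location'])*[640,400];print(t,round(r['score'],2),uv.round(),atz(c,uv,z).round()[:2])
print(readout.sense(),ctrl.grip_depth)
E
```

```text
scene [1406.46100985 -206.65818565  739.93676059] [-0.7617996   0.22647258 -0.60693619] 47.67566684445534 [-0.04335004  0.          0.          0.          0.        ]
wheel 0.68 [333. 207.] [572.  76.]
wheel 0.61 [339. 208.] [578.  90.]
wheel 0.52 [448. 203.] [649. 356.]
blue_jar 0.65 [361. 197.] [611. 134.]
red_jar 0.69 [427. 237.] [789. 215.]
red_jar 0.68 [350. 255.] [788.  40.]
green_jar 0.83 [317. 201.] [594.  29.]
arrow_tip 0.71 [353. 171.] [409. 190.]
arrow_tip 0.37 [340. 210.] [564.  98.]
boat 0.97 [448. 202.] [660. 347.]
water_mug 0.89 [232. 196.] [ 515. -161.]
brush 0.77 [283. 259.] [685. -83.]
top [ 492.46970177   30.58334208 1191.88350608] [ 0.08113083  0.01814729 -0.99653824] 54.403871744590504 [-0.05193113  0.          0.          0.          0.        ]
wheel 0.94 [299. 215.] [547.  96.]
wheel 0.38 [272. 259.] [415. 175.]
blue_jar 0.73 [281. 200.] [585. 146.]
red_jar 0.54 [307. 152.] [726.  70.]
red_jar 0.43 [303. 187.] [623.  81.]
green_jar 0.45 [321. 209.] [560.  30.]
green_jar 0.26 [281. 200.] [587. 144.]
post0 0.68 [297. 214.] [546. 100.]
arrow_tip 0.63 [272. 263.]
[... 221 characters left out ...]
96. 155.]
{'time_s': 1.1, 'joints': array([ 1.02257139e+00,  3.12901701e-01,  1.49771154e+00, -1.21624621e-05,
        1.33097697e+00, -2.23384142e-01]), 'dq': array([-0.00015924,  0.00043704, -0.00112018,  0.00215615,  0.00046083,
       -0.00031792]), 'tau': array([-9.37538898e-04, -4.12169766e+01, -2.59906644e+01, -2.82967076e-04,
        5.16562231e-04, -5.11777398e-05]), 'eef_pos': array([167.56718313, 497.54717879, 303.88895666]), 'ee_rot': array([ 5.93361919e-06,  1.61705797e-01,  9.86839012e-01, -1.08879632e-06]), 'force': array([-0.48289359,  0.99816702,  0.05512028]), 'wrist_torque': array([ 0.02858706,  0.01677348, -0.01416616]), 'grip_width': 1.000779447461569} 53.900000000000006
```

View pics/scene0.png

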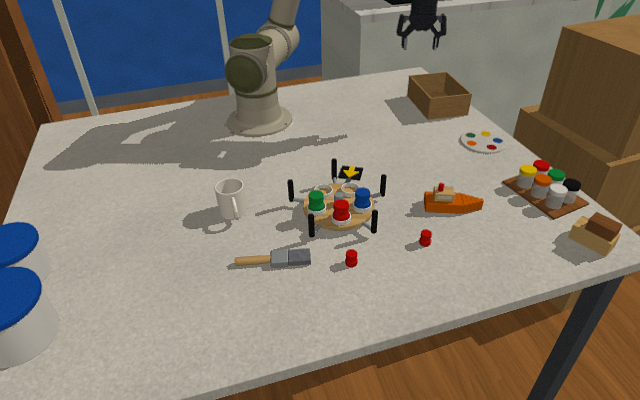

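View pics/top0.png

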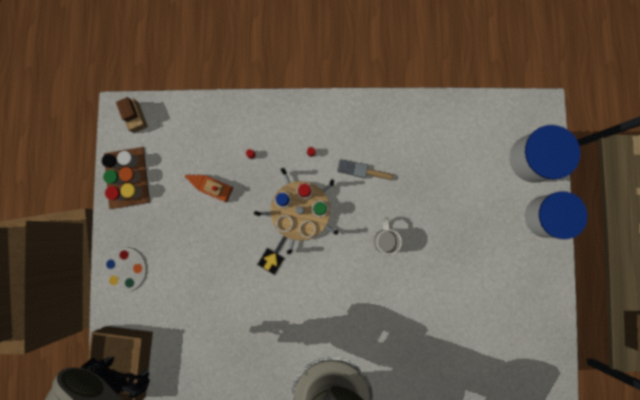

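```bash
python3 - <<'E'
from h import *
c=capture('top');a=cv2.resize(c['img'][130:290,220:400],None,fx=4,fy=4,interpolation=cv2.INTER_CUBIC)
cv2.imwrite('pics/topc.png',a[...,::-1])
c=capture('scene');a=cv2.resize(c['img'][150:280,260:450],None,fx=4,fy=4,interpolation=cv2.INTER_CUBIC)
cv2.imwrite('pics/scc.png',a[...,::-1])
E
```

```text
(no output)
```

View pics/topc.png

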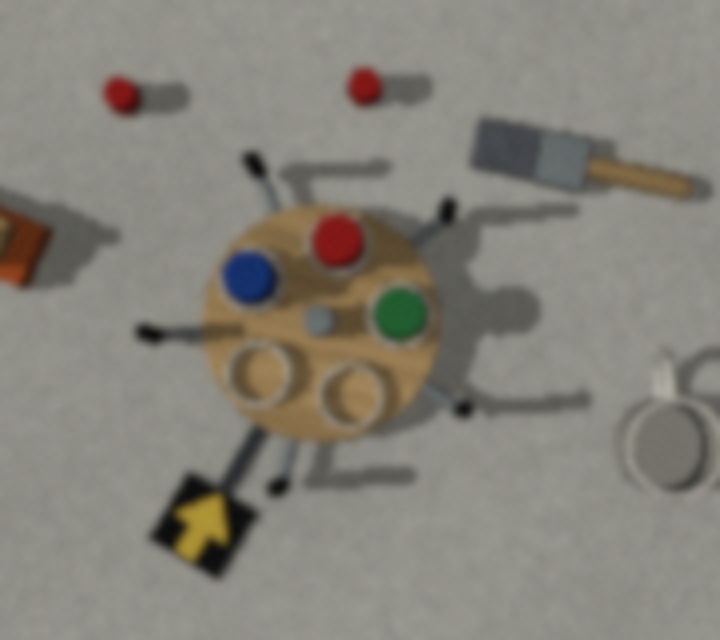

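View pics/scc.png

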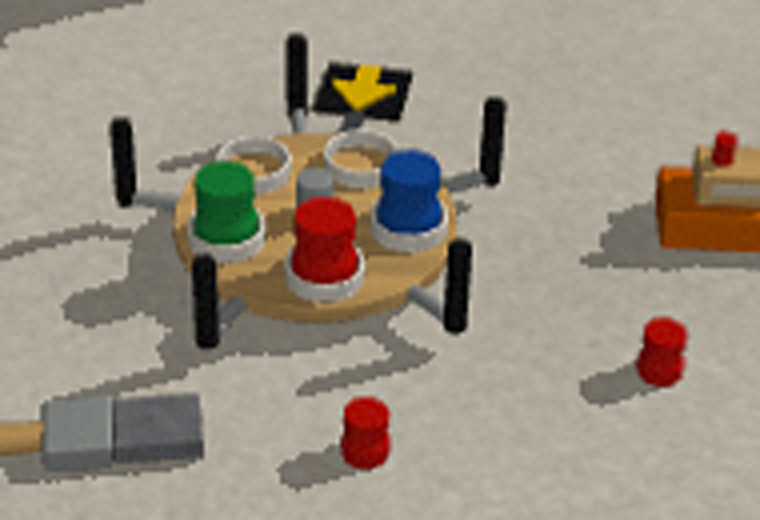

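```bash
cat > fit.py <<'E'
from h import *
from scipy.optimize import least_squares
ct=capture('top');cs=capture('scene')
T=lambda l:np.array(l)/4+[220,130]-.375
S=lambda l:np.array(l)/4+[260,150]-.375
tp=T([(250,158),(448,205),(465,410),(276,489),(142,331)]);sp=S([(460,246),(204,261),(121,124),(297,41),(494,104)])
tj=T([(250,277),(338,241),(400,314)]) # blue red green
te=T([(260,373),(353,395)]);se=S([(361,150),(254,155)])
tpin=T([(319,320)]);spin=S([(315,176)])
def pts(p,ang,r,z): a=np.radians(p[2]+np.array(ang));return np.c_[p[0]+r*np.cos(a),p[1]+r*np.sin(a),np.full(len(a),z)]
# p[2] = yaw of blue cup ; cup order clockwise (blue->red->green seen from top)
# top picture: blue left=+y; blue at +y+x; red at +x ; green -y  => clockwise
def res(p,full=False):
    ps=pts(p,[-36,-108,-180,-252,-324],125,80);P=[proj(ct,ps)-tp,proj(cs,ps)-sp]
    P+=[proj(ct,pts(p,[0,-72,-144],60,75))-tj]
    e=pts(p,[-288,-216],60,39);P+=[proj(ct,e)-te,proj(cs,e)-se]
    q=np.array([[p[0],p[1],57]]);P+=[proj(ct,q)-tpin,proj(cs,q)-spin]
    return P if full else np.vstack(P).ravel()
r=least_squares(res,[550,95,60],loss='soft_l1')
if __name__=='__main__':
    print(r.x)
    for k in res(r.x,True):print(k.round(1).tolist())
    for c,uv in((ct,T((218,490))),(cs,S((358,111)))):
        a=atz(c,uv,5);d=a[:2]-r.x[:2];print('tip',a,np.hypot(*d),np.degrees(np.arctan2(d[1],d[0])))
    # arrow tail
    for c,uv in((ct,T((188,556))),(cs,S((372,67)))):
        a=atz(c,uv,5);d=a[:2]-r.x[:2];print('tail',a,np.hypot(*d),np.degrees(np.arctan2(d[1],d[0])))
    print(pts(r.x,[-36,-108,-180,-252,-324],125,80).round())
E
python3 fit.py
```

```text
[560.22895128  93.57551811  58.37847716]
[[0.5, 0.0], [0.4, -0.0], [0.3, -0.2], [-0.2, -0.2], [0.4, -0.0]]
[[0.0, -0.7], [-0.0, -0.6], [-0.2, -0.8], [-0.3, -1.2], [0.2, -1.0]]
[[-0.8, -0.6], [-0.2, -0.9], [0.2, -0.6]]
[[-0.4, 0.1], [-0.5, 0.2]]
[[-0.0, 0.0], [-0.3, 0.3]]
[[-0.0, -0.1]]
[[-0.1, 0.0]]
tip [433.63172299 172.88507094   5.        ] 149.38829733390816 147.93402980865068
tip [434.48659755 170.36506423   5.        ] 147.33558264995392 148.58802216888455
tail [383.82374084 195.38266034   5.        ] 203.67496772548773 150.00985534461626
tail [385.85703446 199.35282416   5.        ] 203.94706139021744 148.75820689512815
[[676. 141.  80.]
 [641.  -2.  80.]
 [495. -13.  80.]
 [439. 123.  80.]
 [551. 218.  80.]]
```

Emit:
apply_moves(targets=[[-2.45,-1.226,0,0],[-2.45,-1.226,0,0],[-2.45,-1.226,0,0],[-2.45,-1.226,0,0],[-2.45,-1.226,0,0],[-2.45,-1.226,0,0],[-2.45,-1.226,0,0],[-2.45,-1.226,0,0]], grip=0, force=40)

```text
time_s: 2.1
eef_pos: [322.7, 341.2, 304.0]
ee_rot: [0.0, 0.162, 0.987, 0.0]
force: [0.3, 0.2, 0.8]
grip_width: 0.002
```

Emit:
apply_moves(targets=[[-2.45,-1.226,0,0],[-2.45,-1.226,0,0],[-2.45,-1.226,0,0],[-2.45,-1.226,0,0],[-2.45,-1.226,0,0],[-2.45,-1.226,0,0],[-2.45,-1.226,0,0],[-2.45,-1.226,0,0]])

```text
time_s: 2.9
eef_pos: [477.2, 185.6, 303.9]
ee_rot: [0.0, 0.162, 0.987, 0.0]
force: [-0.1, 0.5, -0.1]
grip_width: 0.002
```

Emit:
apply_moves(targets=[[0,0,0,8],[0,0,0,8],[0,0,0,8],[0,0,0,8],[0,0,0,8],[0,0,0,8],[0,0,0,8],[0,0,0,8]])

```text
time_s: 3.7
eef_pos: [476.5, 186.5, 303.9]
ee_rot: [0.0, 0.662, 0.749, -0.0]
force: [1.2, -0.6, -0.1]
grip_width: -0.001
```

Emit:
apply_moves(targets=[[0,0,0,8],[0,0,0,8],[0,0,0,8],[0,0,0,8],[0,0,0,8],[0,0,0,8],[0,0,0,7.4],[0,0,0,0]])

```text
time_s: 4.5
eef_pos: [476.5, 186.5, 303.9]
ee_rot: [0.0, 0.934, 0.358, -0.0]
force: [0.2, -0.1, -0.1]
grip_width: -0.001
```

```bash
cat > st.py <<'E'
from h import *
s=readout.sense();R=rot(s['ee_rot']);d=s['eef_pos'][:2]-[560.2,93.6]
print(s['time_s'],s['eef_pos'].round(1),'yaw',np.degrees(np.arctan2(R[1,0],R[0,0])).round(2),'r',np.hypot(*d).round(1),'phi',np.degrees(np.arctan2(d[1],d[0])).round(2),s['force'].round(1),s['grip_width'],s['joints'].round(2))
E
python3 st.py; python3 - <<'E'
from h import *
c=capture('scene');save(c,'s2');c=capture('wrist');save(c,'w2')
E
```

```text
4.5 [476.5 186.5 303.9] yaw 41.93 r 125.1 phi 132.02 [ 0.2 -0.1 -0.1] -0.0010742003755405717 [ 0.14  0.28  1.54 -0.    1.32  0.98]
```

View pics/s2.png

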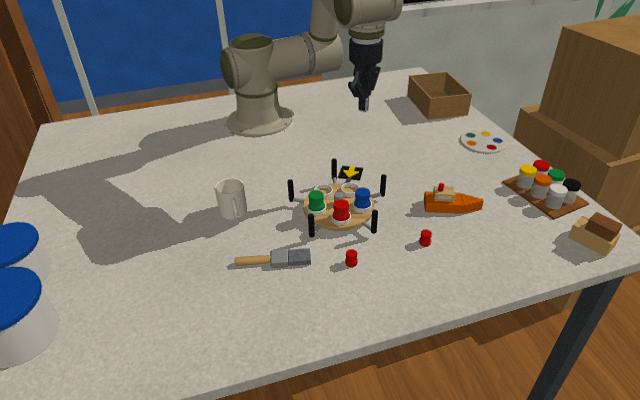

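View pics/w2.png

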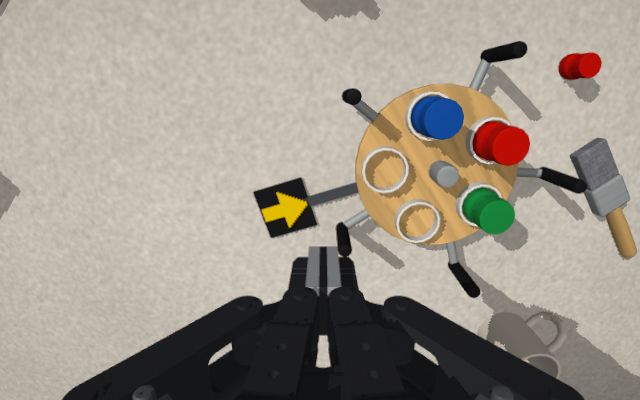

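```bash
python3 - <<'E'
from h import *
c=capture('wrist');im=c['img'].astype(int)
print(proj(c,[[476.5,186.5,231],[560.2,93.6,57],[434,171.5,5],[439,123,80]]))
m=((im[...,0]>150)&(im[...,1]>120)&(im[...,2]<70)).astype(np.uint8)
n,l,s,ce=cv2.connectedComponentsWithStats(m);k=1+np.argmax(s[1:,4]);print(s[k],ce[k])
v,u=np.where(l==k);P=np.array([atz(c,(a,b),5)[:2] for a,b in zip(u,v)])
# pca axis weighted & centroid
ctr=P.mean(0);d=ctr-[560.2,93.6];print('centroid',ctr,np.degrees(np.arctan2(d[1],d[0])))
a=np.degrees(np.arctan2(P[:,1]-93.6,P[:,0]-560.2));r=np.hypot(P[:,0]-560.2,P[:,1]-93.6)
print(r.min(),a[r<r.min()+5].mean(),(a.max()+a.min())/2,a[r>r.max()-12].mean())
b=((im[...,2]>120)&(im[...,0]<60)).astype(np.uint8)
a=cv2.resize(c['img'][60:260,240:540],None,fx=2.6,fy=2.6,interpolation=cv2.INTER_CUBIC);cv2.imwrite('pics/wc.png',a[...,::-1])
E
```

```text
[[322.0621562  260.30841543]
 [447.67668515 175.39863417]
 [307.50560873 198.75170066]
 [344.44944148 249.86919365]]
[262 192  45  35 805] [284.70434783 208.84596273]
centroid [406.27301053 183.24484634] 149.78409875801856
151.2245308489179 149.80420192397946 149.81185374546845 149.79368637856422
```

Emit:
apply_moves(targets=[[0,0,3,0],[0,0,3,0],[0,0,3,0],[0,0,3,0],[0,0,3,0],[0,0,2,0],[0,0,0.9,0],[0,0,0,0]])

```text
time_s: 5.45
eef_pos: [476.3, 186.5, 124.3]
ee_rot: [-0.0, 0.933, 0.359, -0.001]
force: [0.0, 0.5, 0.5]
grip_width: 0.004
```

```bash
python3 st.py; python3 - <<'E'
from h import *
c=capture('scene');a=cv2.resize(c['img'][100:280,240:450],None,fx=3.5,fy=3.3,interpolation=cv2.INTER_CUBIC);cv2.imwrite('pics/s3.png',a[...,::-1])
E
```

```text
5.45 [476.3 186.5 124.3] yaw 42.06 r 125.2 phi 132.1 [0.  0.5 0.5] 0.004321357143430128 [ 0.14  0.5   1.74 -0.    0.9   0.98]
```

View pics/s3.png

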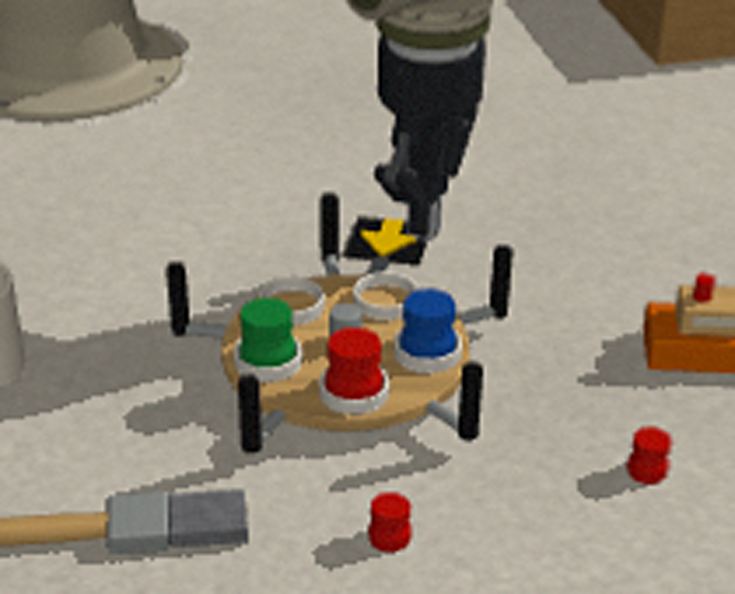

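Emit:
apply_moves(targets=[[-0.545,0.012,0,-2.5],[-0.545,0.012,0,-2.5],[-0.545,0.012,0,-2.5],[-0.545,0.012,0,-2.5],[-0.545,0.012,0,-2.5],[-0.545,0.012,0,-2.5],[-0.545,0.012,0,-2.5],[-0.545,0.012,0,-2.5]])

```text
time_s: 6.3
eef_pos: [450.3, 152.3, 126.3]
ee_rot: [0.001, 0.857, 0.516, 0.001]
force: [-0.5, 0.1, 0.2]
grip_width: 0.002
```

Emit:
apply_moves(targets=[[-0.327,0.004,0,-1.5],[-0.327,0.004,0,-1.5],[-0.327,0.004,0,-1.5],[-0.327,0.004,0,-1.5],[-0.327,0.004,0,-1.5],[-0.327,0.004,0,-1.5],[-0.327,0.004,0,-1.5],[-0.327,0.004,0,-1.5]])

```text
time_s: 7.1
eef_pos: [440.6, 128.2, 126.3]
ee_rot: [0.001, 0.798, 0.602, 0.001]
force: [0.4, 1.9, 0.3]
grip_width: 0.002
```

```bash
python3 st.py; python3 - <<'E'
from h import *
c=capture('scene');a=cv2.resize(c['img'][100:280,240:450],None,fx=3.5,fy=3.3,interpolation=cv2.INTER_CUBIC);cv2.imwrite('pics/s4.png',a[...,::-1])
E
```

```text
7.1 [440.6 128.2 126.3] yaw 74.09 r 124.5 phi 163.87 [0.4 1.9 0.3] 0.002188529038450381 [0.03 0.41 1.9  0.   0.83 0.3 ]
```

View pics/s4.png

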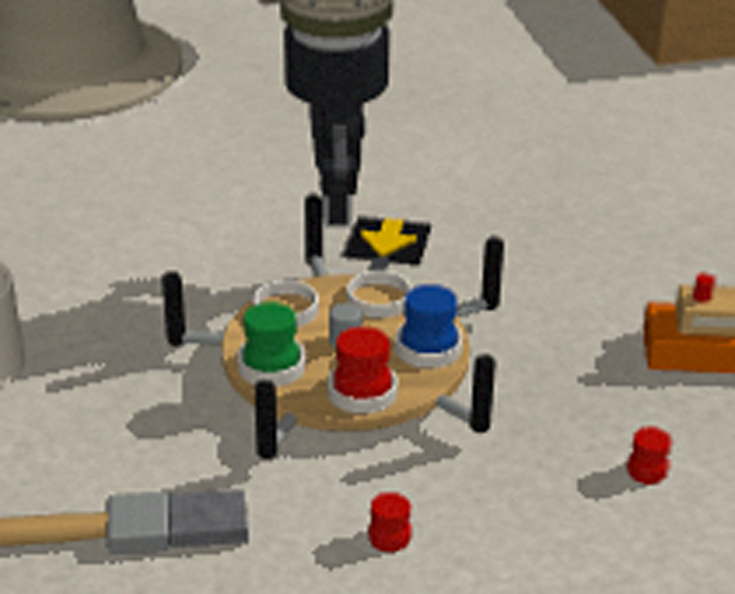

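Emit:
apply_moves(targets=[[-0.436,0.008,0,-2],[-0.436,0.008,0,-2],[-0.436,0.008,0,-2],[-0.436,0.008,0,-2],[-0.436,0.008,0,-2],[-0.436,0.008,0,-2],[-0.436,0.008,0,-2],[-0.436,0.008,0,-2]])

```text
time_s: 7.95
eef_pos: [435.7, 93.7, 126.1]
ee_rot: [0.001, 0.707, 0.708, 0.001]
force: [0.0, 1.0, 1.3]
grip_width: 0.004
```

Emit:
apply_moves(targets=[[-0.436,0.008,0,-2],[-0.436,0.008,0,-2],[-0.436,0.008,0,-2],[-0.436,0.008,0,-2],[-0.436,0.008,0,-2],[-0.436,0.008,0,-2],[-0.436,0.008,0,-2],[-0.436,0.008,0,-2]])

```text
time_s: 8.75
eef_pos: [440.6, 59.2, 126.1]
ee_rot: [0.001, 0.601, 0.799, 0.001]
force: [0.4, 1.1, 0.9]
grip_width: 0.001
```

```bash
python3 st.py; python3 - <<'E'
from h import *
c=capture('scene');a=cv2.resize(c['img'][100:280,240:450],None,fx=3.5,fy=3.3,interpolation=cv2.INTER_CUBIC);cv2.imwrite('pics/s5.png',a[...,::-1])
E
```

```text
8.75 [440.6  59.2 126.1] yaw 106.08 r 124.4 phi -163.96 [0.4 1.1 0.9] 0.0006319314629154436 [-0.13  0.38  1.94  0.    0.82 -0.41]
```

View pics/s5.png

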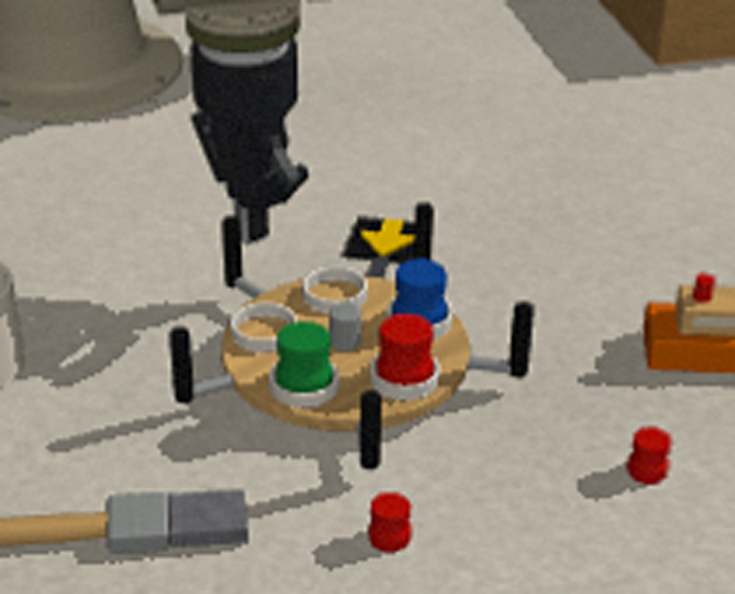

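Emit:
apply_moves(targets=[[-0.436,0.008,0,-2],[-0.436,0.008,0,-2],[-0.436,0.008,0,-2],[-0.436,0.008,0,-2],[-0.436,0.008,0,-2],[-0.436,0.008,0,-2],[-0.436,0.008,0,-2],[-0.436,0.008,0,-2]])

```text
time_s: 9.6
eef_pos: [454.7, 27.6, 125.8]
ee_rot: [0.001, 0.485, 0.875, 0.0]
force: [-0.8, 1.4, 1.5]
grip_width: 0.003
```

Emit:
apply_moves(targets=[[-0.436,0.008,0,-2],[-0.436,0.008,0,-2],[-0.436,0.008,0,-2],[-0.436,0.008,0,-2],[-0.436,0.008,0,-2],[-0.436,0.008,0,-2],[-0.436,0.008,0,-2],[-0.436,0.008,0,-2]])

```text
time_s: 10.4
eef_pos: [477.0, 1.0, 125.8]
ee_rot: [0.001, 0.358, 0.934, 0.0]
force: [-0.4, 1.2, 0.9]
grip_width: -0.001
```

Emit:
apply_moves(targets=[[-0.436,0.008,0,-2],[-0.436,0.008,0,-2],[-0.436,0.008,0,-2],[-0.436,0.008,0,-2],[-0.218,0.002,0,-1],[-0.218,0.002,0,-1],[0,0,0,0],[0,0,0,0]])

```text
time_s: 11.2
eef_pos: [494.0, -12.2, 125.0]
ee_rot: [0.0, 0.276, 0.961, -0.0]
force: [-0.1, 0.7, -0.2]
grip_width: 0.002
```

```bash
python3 st.py; python3 - <<'E'
from h import *
c=capture('scene');a=cv2.resize(c['img'][150:280,260:450],None,fx=4,fy=4,interpolation=cv2.INTER_CUBIC);cv2.imwrite('pics/s6.png',a[...,::-1])
c=capture('top');a=cv2.resize(c['img'][130:290,220:400],None,fx=4,fy=3.7,interpolation=cv2.INTER_CUBIC)[:590];cv2.imwrite('pics/t6.png',a[...,::-1])
E
```

```text
11.2 [494.  -12.2 125. ] yaw 147.96 r 124.8 phi -122.05 [-0.1  0.7 -0.2] 0.0022740624352000902 [-0.26  0.47  1.79 -0.    0.88 -1.27]
```

View pics/s6.png

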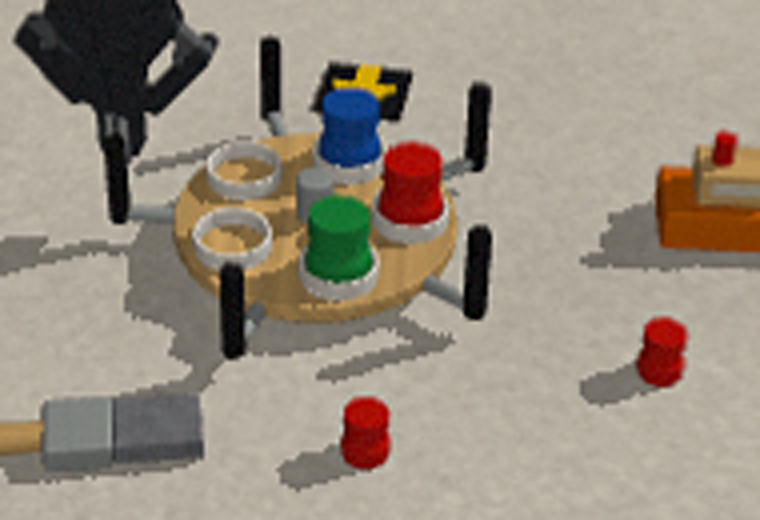

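View pics/t6.png

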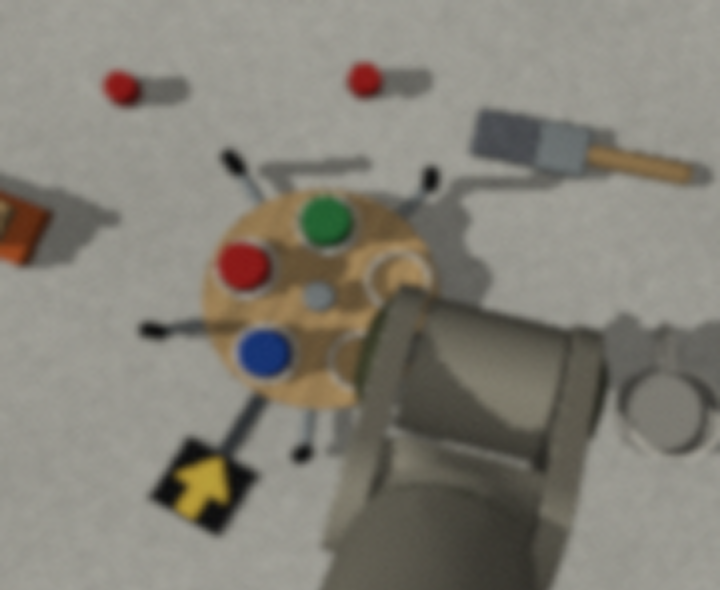

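```bash
python3 - <<'E'
from fit import *
x0,y0=r.x[:2]
def est(c,obs,ang,rr,z,guess):
    f=lambda q:(proj(c,pts([q[0],q[1],q[2]],ang,rr,z))-obs).ravel()
    s=least_squares(f,[x0,y0,guess]);return s.x.round(2),np.abs(s.fun).max().round(2)
# calibrate with initial: scene posts
A=[-36,-108,-180,-252,-324]
print('init scene',est(cs,sp,A,125,80,58))
print('init top',est(ct,tp,A,125,80,58))
so=S([(480,88),(480,231),(232,268),(270,43)])
print('now scene',est(cs,so,[-36,-108,-180,-324],125,80,138))
U=lambda l:np.array(l)/[4,3.7]+[220,130]-.375
to=U([(235,160),(432,178),(302,455),(147,330)])
print('now top',est(ct,to,[-108,-180,-324,-36],125,80,138))
# arrow by mask
for n,c in(('t',ct),('s',cs)):
    pass
E
```

```text
init scene (array([563.38,  92.59,  58.28]), np.float64(0.51))
init top (array([559.97,  94.42,  58.52]), np.float64(0.36))
now scene (array([562.09,  93.  , 138.55]), np.float64(0.66))
now top (array([558.31,  92.41, 138.2 ]), np.float64(0.76))
```

```bash
python3 - <<'E'
from h import *
for n,ax in(('scene',(560.2,93.6)),('top',(560.2,93.6))):
    c=capture(n);im=cv2.imread(f'pics/{n}0.png')[...,::-1].astype(int)
    m=((im[...,0]-im[...,2]>70)&(im[...,1]-im[...,2]>50)).astype(np.uint8)
    m[:150]=0;m[280:]=0;m[:,:250]=0;m[:,375:]=0
    k,l,s,ce=cv2.connectedComponentsWithStats(m);g=[i for i in range(1,k) if np.hypot(*(atz(c,ce[i],5)[:2]-[410,182]))<40];g=max(g,key=lambda i:s[i,4]);print(s[g])
    v,u=np.where(l==g);P=np.array([atz(c,q,6)[:2] for q in zip(u,v)])
    d=P.mean(0)-ax;a=np.degrees(np.arctan2(P[:,1]-ax[1],P[:,0]-ax[0]));rr=np.hypot(*(P-ax).T)
    print(n,P.mean(0),np.degrees(np.arctan2(d[1],d[0])),(a.min()+a.max())/2,a[rr<rr.min()+6].mean(),rr.min())
E
```

```text
[343 166  16  12 101]
scene [409.18253073 184.29675738] 149.012181223926 148.97240965970337 149.02082150925162 147.6224925386131
[264 254  13  16 132]
top [406.87330855 184.95781211] 149.21192314350316 149.3055535201144 149.06072304004442 154.24917439418996
```

Emit:
apply_moves(targets=[[-0.327,0.004,0,-1.5],[-0.327,0.004,0,-1.5],[-0.327,0.004,0,-1.5],[-0.327,0.004,0,-1.5],[-0.327,0.004,0,-1.5],[-0.218,0.002,0,-1],[-0.218,0.002,0,-1],[-0.218,0.002,0,-1]])

```text
time_s: 12.3
eef_pos: [514.4, -22.5, 124.9]
ee_rot: [-0.0, 0.186, 0.983, -0.0]
force: [-0.9, 0.6, -1.0]
grip_width: 0.002
```

Emit:
apply_moves(targets=[[0,0,0,0],[0,0,0,0],[0,0,0,0]])

```text
time_s: 12.6
eef_pos: [514.4, -22.6, 125.0]
ee_rot: [0.0, 0.187, 0.982, -0.0]
force: [-0.8, -0.0, 0.4]
grip_width: 0.0
```

```bash
python3 st.py; python3 - <<'E'
from h import *
c=capture('scene');a=cv2.resize(c['img'][150:280,260:450],None,fx=4,fy=4,interpolation=cv2.INTER_CUBIC);cv2.imwrite('pics/s7.png',a[...,::-1])
c=capture('top');a=cv2.resize(c['img'][145:290,220:400],None,fx=4,fy=4,interpolation=cv2.INTER_CUBIC)[:590];cv2.imwrite('pics/t7.png',a[...,::-1])
E
```

```text
12.6 [514.4 -22.6 125. ] yaw 158.48 r 124.9 phi -111.53 [-0.8 -0.   0.4] 0.00043416657501234844 [-0.27  0.51  1.73 -0.    0.9  -1.47]
```

View pics/s7.png

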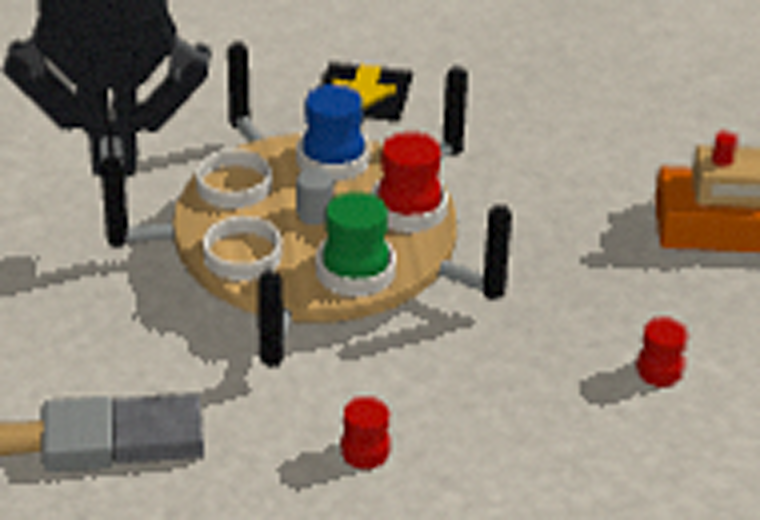

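View pics/t7.png

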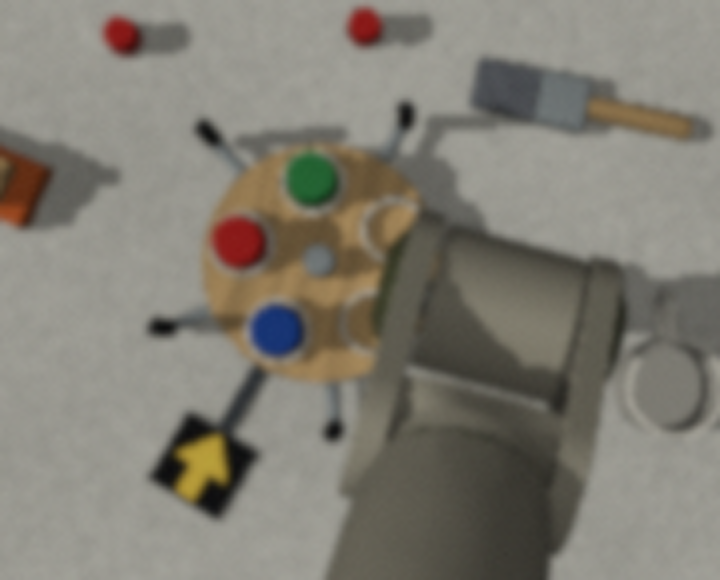

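```bash
python3 - <<'E'
from fit import *
x0,y0=r.x[:2]
def est(c,obs,ang,guess):
    f=lambda q:(proj(c,pts(q,ang,125,80))-obs).ravel()
    s=least_squares(f,[560,93,guess]);return s.x.round(2),np.abs(s.fun).max().round(2)
print('scene',est(cs,S([(457,71),(499,210),(271,275),(237,47)]),[-36,-108,-180,-324],148))
U=lambda l:np.array(l)/4+[220,145]-.375
print('top',est(ct,U([(160,326),(207,129),(406,112),(333,433)]),[-36,-108,-180,-324],148))
# blue jar mask vs model: silhouette bbox center of rendered jar for angles
th=np.linspace(0,2*np.pi,60)
for n,c in(('s',cs),('t',ct)):
    im=c['img'].astype(int);m=((im[...,2]-im[...,0]>45)).astype(np.uint8);m[:140]=0;m[300:]=0;m[:,:250]=0;m[:,400:]=0
    k,l,s,ce=cv2.connectedComponentsWithStats(m);k=1+np.argmax(s[1:,4]);print(n,s[k],ce[k])
    if n=='t': print(atz(c,ce[k],73)[:2],np.degrees(np.arctan2(*(atz(c,ce[k],73)[:2]-[x0,y0])[::-1])))
    # top disc angle in scene: use column centre of mask
    uc=s[k][0]+s[k][2]/2-.5
    for a in(146,148,149,150,152):
        q=np.radians(a);o=[x0+60*np.cos(q),y0+60*np.sin(q)]
        C=np.vstack([np.c_[o[0]+20*np.cos(th),o[1]+20*np.sin(th),np.full(60,z)] for z in(40,75)])
        p=proj(c,C);print(a,(p.min(0)+p.max(0))/2)
E
```

```text
scene (array([560.95,  93.34, 149.08]), np.float64(0.36))
top (array([559.26,  92.38, 148.96]), np.float64(0.62))
s [336 171  15  20 248] [343.         180.89919355]
146 [344.17862956 179.99546772]
148 [343.3900338  179.88302581]
149 [342.9926154  179.83282453]
150 [342.59146042 179.78665182]
152 [341.78586323 179.70643264]
t [283 222  12  12 111] [288.5045045  227.12612613]
[508.49999883 123.77010629] 149.72756131075744
146 [287.68940117 226.42686929]
148 [288.28926352 226.82483345]
149 [288.59430785 227.01575983]
150 [288.90263708 227.20123574]
152 [289.52877222 227.55560609]
```

Emit:
apply_moves(targets=[[0.5,0,0,0],[0.8,0,0,0],[0.2,0,-2,0],[0,0,-3,0],[0,0,-4,0],[0,0,-4,0],[0,0,-4,0],[0,0,0,0]])

```text
time_s: 13.6
eef_pos: [501.0, -17.0, 299.8]
ee_rot: [0.005, 0.186, 0.982, -0.0]
force: [-0.3, 0.1, -1.7]
grip_width: 0.002
```

```bash
python3 st.py; python3 - <<'E'
from h import *
c=capture('wrist');save(c,'w8')
c=capture('scene');save(c,'s8')
E
```

```text
13.6 [501.  -17.  299.8] yaw 158.51 r 125.4 phi -118.15 [-0.3  0.1 -1.7] 0.001680006354840557 [-0.27  0.26  1.58 -0.    1.29 -1.46]
```

View pics/w8.png

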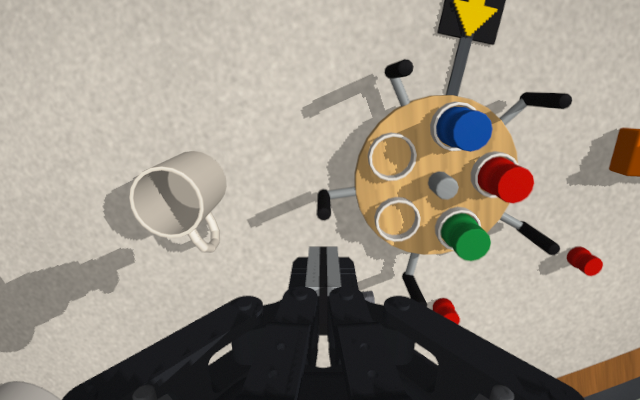

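View pics/s8.png

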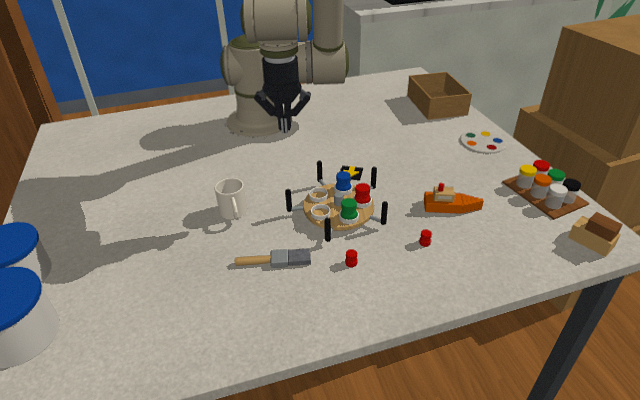

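```bash
python3 - <<'E'
from h import *
from scipy.optimize import least_squares
c=capture('wrist')
im=c['img'];a=cv2.resize(im[0:280,300:600],None,fx=2.6,fy=2.1,interpolation=cv2.INTER_CUBIC);cv2.imwrite('pics/w9.png',a[...,::-1])
pt=lambda uv,z:atz(c,uv,z)[:2]
pin=pt((447,187),57);tip=pt((469,38),6)
# disc top ellipse via wood mask
hsv=cv2.cvtColor(im,cv2.COLOR_RGB2HSV)
b=((im[...,2].astype(int)-im[...,0]>60)).astype(np.uint8);b[:,:400]=0;b[200:]=0
k,l,s,ce=cv2.connectedComponentsWithStats(b);k=1+np.argmax(s[1:,4]);print('blue',s[k],ce[k])
an=lambda p,o:np.degrees(np.arctan2(*(p-o)[::-1]))
print('pin',pin,'tip',tip,np.hypot(*(tip-pin)),'arrow',an(tip,pin))
pp=[((408,66),-324),((568,100),-36),((556,249),-108)]
for ax in(pin,np.array([560.2,93.6])):
  print(an(tip,ax),[round((an(pt(u,80),ax)-o)%360,1) for u,o in pp],[np.hypot(*(pt(u,80)-ax)).round(0) for u,o in pp])
  print('blue top',an(pt((469.5,131),75),ax),'empty cups',an(pt((392,157),39),ax)-72,an(pt((399,219),39),ax)-144)
E
```

```text
blue [ 440  111   55   45 1767] [468.01754386 131.90435767]
pin [552.05427687  91.8586855 ] tip [429.08506421 168.87357577] 145.0955567387198 arrow 147.94132969459233
147.94132969459233 [np.float64(148.1), np.float64(147.8), np.float64(149.1)] [np.float64(121.0), np.float64(124.0), np.float64(124.0)]
blue top 151.00044341637414 empty cups -209.95382564112606 -210.4979343390408
150.13970518540518 [np.float64(148.6), np.float64(151.6), np.float64(151.0)] [np.float64(129.0), np.float64(126.0), np.float64(117.0)]
blue top 155.95402837218242 empty cups -213.58220259374622 -218.83332993425137
```

View pics/w9.png

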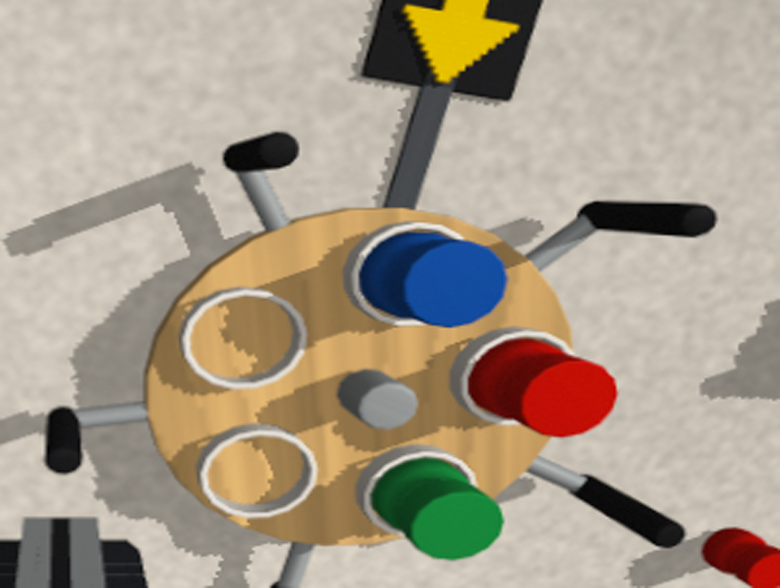

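Emit:
apply_moves(targets=[[0,0,-3,0],[0,0,-3,0],[0,0,0,0],[0,0,0,0],[0,0,0,0],[0,0,0,0]])

```text
time_s: 14.35
eef_pos: [500.1, -16.9, 353.5]
ee_rot: [-0.001, 0.187, 0.982, 0.0]
force: [0.2, 0.0, 0.4]
grip_width: 0.0
```

```bash
python3 st.py; cat > wfit.py <<'E'
from h import *
c=capture('wrist')
im=c['img'];a=cv2.resize(im[0:270,300:600],None,fx=2.6,fy=2.2,interpolation=cv2.INTER_CUBIC);cv2.imwrite('pics/w10.png',a[...,::-1])
# overlay prediction
o=im.copy()
def P(r,ang,z):
    q=np.radians(ang);return [560.2+r*np.cos(q),93.6+r*np.sin(q),z]
for p in [P(0,0,57)]+[P(125,149+36+72*i,80) for i in range(5)]+[P(60,149+72*i,39) for i in range(5)]+[P(151,149.2,6),P(60,149,75)]:
    u=proj(c,[p])[0];cv2.drawMarker(o,(int(round(u[0])),int(round(u[1]))),(255,0,255),cv2.MARKER_CROSS,7,1)
a=cv2.resize(o[0:270,300:600],None,fx=2.6,fy=2.2,interpolation=cv2.INTER_NEAREST);cv2.imwrite('pics/w11.png',a[...,::-1])
E
python3 wfit.py
```

```text
14.35 [500.1 -16.9 353.5] yaw 158.49 r 125.8 phi -118.52 [0.2 0.  0.4] 0.00044179209741496584 [-0.27  0.23  1.48  0.    1.44 -1.46]
```

View pics/w11.png

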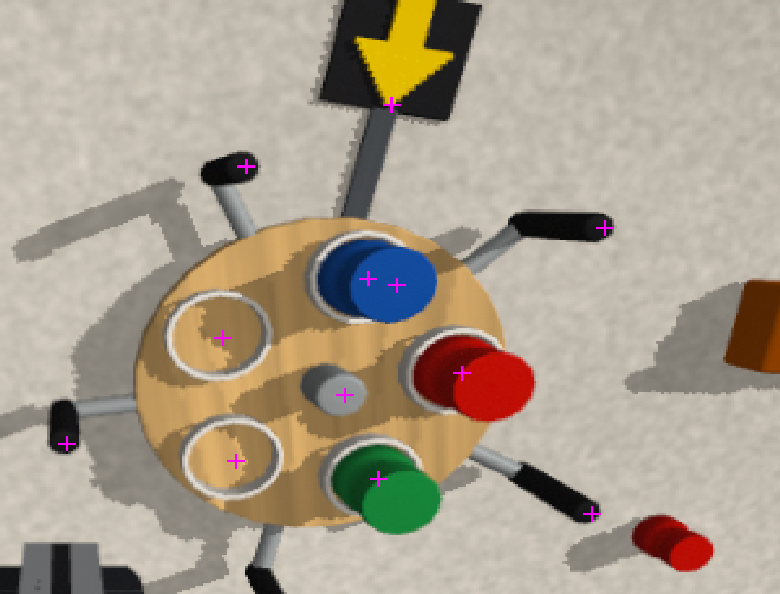

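```bash
python3 - <<'E'
from h import *
print(ctrl.finish_job())
E
```

```text
the job is handed in; nothing more can be done
None
```

I turned the carousel about 90° anticlockwise until the blue jar stood in line with the yellow arrow, then handed the job in at about 14.4 s. I pushed one spoke's post with the closed fingertips. The wrist force readings during the push were about 1–2 N. I then backed the finger off and raised it clear.

**Alignment:** the wheel angle measured 149.0–149.1° from the scene and top cameras, and the blue jar about 149–149.7°. The arrow read 149.0°, 149.2° and 149.8° in the three cameras, so the jar is in line to within roughly 1°.

**Other objects:** in the last pictures all three jars stand in their cups. The boat, the mug and the brush show no visible movement; I judged that by eye rather than measuring it.

**Checks that disagreed:** one wrist picture, probably taken before the arm had settled, put the wheel axis about 8 mm off. I retook it with the arm still, and everything then matched to about 1 pixel. My first hand-picked arrow points scattered between 148 and 150°.

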